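# Set the coffee grinder to grind setting five and start it

### The arm

A 6-joint arm with a two-finger parallel gripper is mounted at the origin on a cart in front of the work surface, level with it; the furniture and walls round the work are solid. World frame = base frame: x ahead of the robot, y to its left, z up, the work surface at z = 0. Lengths are in m, angles in degrees, forces in N, time in s.
With the tool pointing down it reaches from about 0.25 to 0.8 m from the base axis. Payload 8.5 kg.
Tool frame: the origin (TCP) lies at the very end of the fingers, on their centre line; the grasp point (between the pads) lies 19 mm behind it (r.pinch_z is the distance from the TCP to the grasp point, in m); z points along the fingers, y is the line along which they close (so a half turn about z gives the same grasp; the last joint's range is limited). The gripper opens to 85 mm and grips with 20 to 120 N. Pads are 22 mm wide; open, the fingers measure 114 mm over their backs; the gripper's body (76 mm by 85 mm) begins 54 mm behind the grasp point. The pads swing forward as they close: fully open they stand 13 mm farther back than shut.
Start: joints at [-67.208, 13.648, -0.773, 75.585, 0, 90], TCP at [0.203, -0.484, 0.231] pointing down, gripper open.
Joint ranges: [-152.45, 152.45], [-59.26, 108.67], [-65.41, 83.53], [-104.44, 129.93], [-82.83, 76.93], [-180, 180]. Speed limits (degrees/s): [127.2, 127.2, 159.86, 180, 180, 180].

### API

Orientations are given as [roll, pitch, yaw] about the fixed x, y, z axes, in that order (R = Rz(yaw) Ry(pitch) Rx(roll)).
In Python, from workcell import r gives the robot as it stands. The module is installed in compiled form; this text tells all that it offers.
- The arm moves only by the shell command python3 -m crank 'ROWS' [FORCE]. ROWS is JSON, a list of rows, each a list of 3 entries, a list of its own where there are three numbers: the shift along the tool's x, y, z each as a share of 0.15 m, from -1 to 1, then the turn, a rotation vector about the tool's x, y, z each as a share of 120 degrees, from -1 to 1, then the closure, from -1 (fully open) to 1 (shut), so that 0 is half open. A call has 1 to 5 rows; each row is the pose to reach, as a shift and turn from the pose commanded when the call began, along the tool's axes at that moment; what a row does not reach only later rows make up. A row lasts 1/8 s, in which the tool goes at most 62.5 mm and 10.7 degrees, less where a joint would pass 70% of its speed; a pose out of reach is approached as far as the arm can. A call with a number of a shift or a turn outside -1 to 1 is refused whole. A call with a gripper value outside its range is refused whole. The fingers move at their own pace and stop on an object; FORCE is the grip in N (left out, the last holds). Time passes only in rows, so rows that repeat a pose let the fingers close. It gives the time, the measured TCP pose, the force, the opening and the grip force at its end, in the units of the state.
- r.sense(): the state, without advancing time (a new reading comes with each control period).
- r.grab_frame(name): name is "scene" or "top" or "wrist"; returns a dict with "image" (420x560x3 uint8, red, green, blue), "camera_matrix" (3x3 intrinsics, pixels), "rvec" (rotation vector, rad) and "tvec" (3), from world to camera coordinates, as OpenCV has them. Camera axes: x right, y down, z forward; pixel columns grow to the right and rows downward; lengths in m; the calibration is good to about 2 mm. A picture is of the moment at which its call begins. There is no depth.
- r.sign_off(): hands the job in; it is judged then, once.
Trained networks look in the newest picture that a camera, given by its name, has taken for a name from the list of things; names that differ only in an ending like _2 or _b are one class to them, and where a whole thing is asked for, a point or a joint stands for the part that bears it (a point fixed in the world has none). Each returns a list of dicts, best first, with "confidence" (0 to 1); they miss things now and then, are a little off and sometimes report something else, mostly with a low value. They report only what shows in the picture. A call takes as long as a camera call.
- r.silhouettes(camera, target): "mask" (420x560 bool, what is visible of it) and "box" ([left, top, width, height] in pixels, round what is visible of it).
The state is a dict: "time": time; "q": joint angles; "qd": joint speeds; "effort": joint torques, N m; "ee_pos": TCP position; "ee_rot": TCP orientation; "wrist_force": force on the tool from outside, world axes, zero at the start; "ft_torque": the same for the moment, N m; "opening": finger opening in m; "grasp_force": force on a finger pad.
Only numpy, scipy, OpenCV 4.12 (cv2) and the standard library are available. Lean on these libraries where they do the work, as an engineer would, in place of code of your own. Each camera call takes 0.05 s, during which the arm holds its last target. There are 200 camera calls.

### The job

The coffee grinder is set too fine. Flick the lobed edge of its grind wheel with a fingertip, click by click, until the black pointer on the wheel rests at the fifth dot, counted from the smallest one on the grinder's left (setting five); only then press the start button on top of the grinder fully down with a fingertip and let it spring back. Nothing is to be gripped hard or lifted: leave the glass under the spout, the orange canister beside the grinder, the mug and the teaspoon standing and lying where they are.

Things in the scene. Friction and masses are not known exactly. Their poses are not given: they have to be found in the camera images.
- grinder: grey and black coffee grinder, fixed, 205 deep x 160 wide x 260 high. Origin on the worktop straight below the wheel's axis; x from its front to its back (away from the robot at yaw 0), y to its left, z up. Its flat black deck is 170 high; bean hopper with lid back right on it (100 across, centre x 112, y -22, up to z 260)
- wheel_centre (a point): centre of the grind wheel, on its upright axis, halfway up its rim (z 182). Rim z 174 to 190, 4 above the deck: an aluminium disc of radius 26 with six spokes 11 wide, each ending in an upright round lobe of radius 7 centred 40 from the axis, every 60 degrees. The head's front face is at x = -14, so the front of the rim overhangs it, free from front, above and below
- pointer_tip (a point): outer end of the black pointer rib (3 high, 6 wide) on top of the wheel, above one of the six lobes, 44 from the axis, z 192; turns with the wheel. Seven white dots on the deck, 58 from the axis and 30 degrees apart, mark the settings: the smallest (fine) at the grinder's left, +y, growing round the back to the largest (coarse) at its right, -y
- grind_wheel (a joint): wheel angle (rad), growing clockwise from above (coarser; the front rim moves to +y). Setting n is at (n - 1) x 0.5236: 1 = 0 (pointer to the grinder's +y), 4 = 1.571 (to +x), 5 = 2.094. A spring click pulls it into the nearest setting; about 4 N on a lobe takes it over the peak halfway to the next. Turns both ways, stops 0.12 past settings 1 and 7. Starts at 1, 2, 3 or 4
- start_button_top (a point): centre of the flat top of the steel start button (28 across, in a black ring 44 across), on the deck behind and left of the wheel, z 187 when up; pressed straight down
- start_button (a joint): travel of the start button (m): 0 up, 0.005 fully down; springs back; fully down takes 5 N
- tumbler: clear glass tumbler, 80 across, 88 high, loose, standing on the grinder's 15 thick foot plate under the spout, below the wheel; origin at the centre of its underside
- coffee_canister: orange canister with a wooden lid, 102 across, 140 high, loose, to the left of the grinder; origin at the centre of its underside
- mug: green and white mug with a handle, 92 across, 93 high, loose, to the right in front of the grinder; origin under its middle
- teaspoon: steel teaspoon, 130 long, 11 high, loose, lying in front of the grinder; origin under its middle

How it is judged (in metres and radians):
On the way, in this order (a step that is already met when the one before it is completed fails the run):
1. the grind wheel rests in the click of setting five (value of joint grind_wheel between 1.974 and 2.214 rad and contact force between the fingers and grind_wheel below 0.3 N), for 0.3 s.
2. the start button is fully down (value of joint start_button above 0.004 m), for 0.05 s.
At the end, for the whole second after the job is handed in: The wheel rests in the click of setting five (2.094 rad, within 0.12), the start button has been fully down after that and is up again, and glass, canister, mug and teaspoon stand where they stood (glass within 15 mm, the others within 20 mm) (value of joint grind_wheel between 1.974 and 2.214 rad and value of joint start_button below 0.001 m and distance of tumbler from where it was at the start of the episode below 0.015 m and angle between tumbler's own z axis and vertical below 0.1 rad and distance of each of coffee_canister, mug, teaspoon from where it was at the start of the episode below 0.02 m); the robot touches nothing.
It fails at once if the start button is pressed while the wheel is not at setting five (value of joint start_button above 0.0025 m and (value of joint grind_wheel below 1.94 rad or value of joint grind_wheel above 2.25 rad)).
It fails at once if the glass under the spout is lifted, tipped or carried off (height (world z) of tumbler above 0.025 m or distance of tumbler from where it was at the start of the episode above 0.03 m or angle between tumbler's own z axis and vertical above 0.3 rad).
It fails at once if the canister, the mug or the teaspoon is lifted, knocked over or pushed away (distance of any of coffee_canister, mug, teaspoon from where it was at the start of the episode above 0.03 m or angle between any of coffee_canister, mug's own z axis and vertical above 0.3 rad).
It fails at once if the grind wheel is gripped hard or wrenched (contact force between the fingers and grind_wheel above 40 N).
It also fails if it takes over 48 s, if anything falls off the work surface, if the arm or the gripper's body presses on something with over 40 N, if the wrist force passes 120 N, or if a joint passes its speed limit or range.

## Working session

There is one attempt and no reset: what is moved stays moved. The work goes in short steps, Python scripts to look and compute and a shell command to move; the robot and the scene stay as the last step left them, time stands still between calls to the robot, and variables do not carry over. Pictures are saved under pics/ and viewed, at most 13 in all, crops included, and the job is handed in when it is done.

```bash
mkdir -p pics; cat > h.py <<'E'
import numpy as np, cv2
from workcell import r
from scipy.spatial.transform import Rotation as R
def cam(n):
    f=r.grab_frame(n); return f
def P(f): 
    Rm=cv2.Rodrigues(np.array(f["rvec"],float))[0]; return np.array(f["camera_matrix"]),Rm,np.array(f["tvec"],float).ravel()
def ray(f,uv):
    K,Rm,t=P(f); d=Rm.T@np.linalg.inv(K)@np.array([uv[0],uv[1],1.]); return -Rm.T@t,d
def onz(f,uv,z):
    c,d=ray(f,uv); return c+d*(z-c[2])/d[2]
def proj(f,p):
    K,Rm,t=P(f); q=K@(Rm@np.array(p)+t); return q[:2]/q[2]
def tri(obs):
    A=np.zeros((3,3));b=np.zeros(3)
    for f,uv in obs:
        c,d=ray(f,uv); d/=np.linalg.norm(d); M=np.eye(3)-np.outer(d,d); A+=M;b+=M@c
    return np.linalg.solve(A,b)
def save(f,n,crop=None,s=1):
    im=f["image"]
    if crop: x,y,w,h=crop; im=im[y:y+h,x:x+w]
    cv2.imwrite("pics/"+n,cv2.resize(im[:,:,::-1],None,fx=s,fy=s,interpolation=cv2.INTER_CUBIC))
E
python3 - <<'E'
from h import *
fs={}
for n in("scene","top"):
    f=cam(n); save(f,n+"0.png"); fs[n]=f
    print(n,"cam",ray(f,(280,210)))
    for t in("grinder","grind_wheel","start_button","tumbler","coffee_canister","mug","teaspoon","pointer_tip"):
        for m in r.silhouettes(n,t)[:1]:
            ys,xs=np.nonzero(m["mask"]); print(t,round(m["confidence"],2),m["box"],xs.mean().round(1),ys.mean().round(1))
print(r.sense())
a=fs["scene"]["image"];b=fs["top"]["image"]
E
```

```text
scene cam (array([ 0.53468762, -0.97012793,  1.09683092]), array([ 0.00683622,  0.74534558, -0.66699645]))
grinder 0.97 [254.5, 162.7, 75.2, 81.7] 297.3 204.3
grind_wheel 0.62 [257.7, 174.0, 30.7, 21.5] 271.5 184.2
start_button 0.47 [285.6, 165.5, 11.5, 8.7] 290.8 171.3
tumbler 0.91 [258.2, 198.6, 25.2, 38.6] 268.4 219.2
coffee_canister 0.82 [267.4, 159.5, 32.2, 14.8] 282.5 163.9
mug 0.84 [226.2, 299.9, 34.9, 45.9] 244.1 322.3
pointer_tip 0.7 [255.8, 174.5, 28.4, 23.4] 271.2 184.7
top cam (array([0.03867359, 0.20614422, 1.12261533]), array([ 0.43754636, -0.12278716, -0.89090101]))
grinder 0.8 [187.0, 133.1, 92.3, 134.7] 232.7 197.8
grind_wheel 0.72 [217.6, 194.7, 44.4, 40.3] 238.3 213.9
tumbler 0.65 [229.6, 224.8, 31.2, 35.3] 245.8 242.1
coffee_canister 0.92 [138.8, 211.0, 55.8, 60.3] 165.0 240.2
mug 0.94 [396.2, 188.2, 40.7, 55.9] 412.3 213.8
teaspoon 0.51 [238.8, 271.6, 14.3, 50.7] 247.0 303.3
pointer_tip 0.84 [215.4, 193.1, 46.1, 40.4] 238.8 213.7
{'time': 0.9, 'q': array([-6.72086558e+01,  1.36480422e+01, -7.75549998e-01,  7.55846258e+01,
        1.08060813e-03,  9.00010328e+01]), 'qd': array([ 0.00052478, -0.10100328, -0.03772972, -0.04692545, -0.00481106,
       -0.05570563]), 'effort': array([ 6.42607883e-04, -5.38566327e+01,  3.46688926e+01,  2.62131318e-03,
        1.42845120e-04,  2.17858303e-05]), 'ee_pos': array([ 0.20335354, -0.48394867,  0.23126051]), 'ee_rot': array([-1.79991782e+02, -1.08045998e-03,  2.27903112e+01]), 'wrist_force': array([-0.25097127,  0.09325182,  0.26786523]), 'ft_torque': array([-0.0318453 , -0.03625496,  0.03823745]), 'grasp_force': 0.0, 'opening': 0.08514597159059448}
```

```bash
python3 - <<'E'
from h import *
a=cv2.imread("pics/scene0.png")[140:260,220:360]; b=cv2.imread("pics/top0.png")[125:275,160:300]
a=cv2.resize(a,(400,343),interpolation=3)
b=cv2.resize(b,(400,429),interpolation=3)
c=np.zeros((429,800,3),np.uint8);c[:343,:400]=a;c[:,400:]=b
cv2.imwrite("pics/ab.png",c)
E
```

```text
(no output)
```

View pics/ab.png

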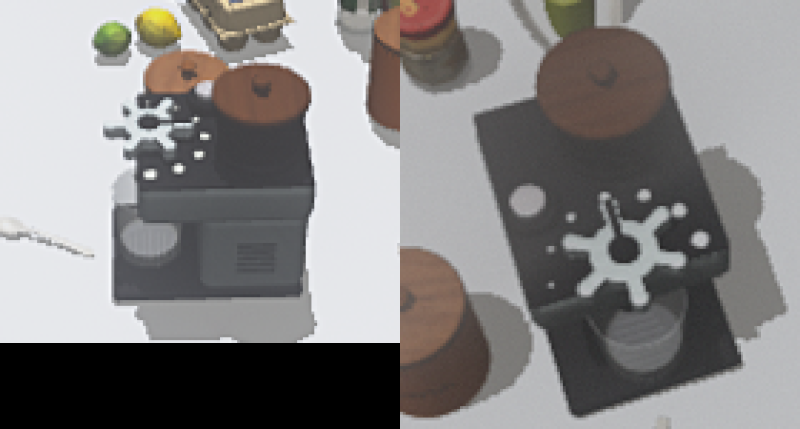

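View pics/top0.png

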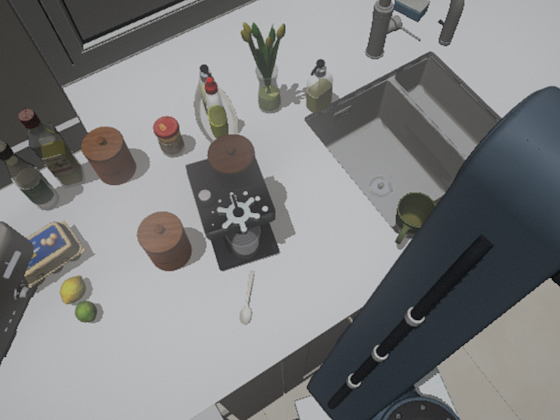

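```bash
python3 - <<'E'
from h import *
f=cam("top"); g=cam("scene")
T=lambda p:(160+(p[0]-400)*.35-.3,125+p[1]*.35-.3)
S=lambda p:(220+p[0]*.35-.3,140+p[1]*.35-.3)
d=np.array([onz(f,T(p),.1705)[:2] for p in [(551,285),(551,249),(571,217),(604,197),(644,195),(679,210),(700,239)]])
from scipy.optimize import least_squares
def model(p):
    a=p[2]+np.pi/2-np.arange(7)*np.pi/6; return np.c_[p[0]+.058*np.cos(a),p[1]+.058*np.sin(a)]
s=least_squares(lambda p:(model(p)-d).ravel(),[*d.mean(0),0]); print(s.x[:2],np.degrees(s.x[2]),np.abs(s.fun).max())
th=s.x[2];c=np.array([*s.x[:2],0])
# wheel from two views
print("wheel tri",tri([(f,T((625,250))),(g,S((149,122)))]))
print("wheel top onz",onz(f,T((625,250)),.19))
pt=onz(f,T((606,199)),.192); v=pt[:2]-c[:2]; print("pointer ang",(90-np.degrees(np.arctan2(v[1],v[0])-th)),np.linalg.norm(v))
lb=[onz(f,T(p),.19)[:2] for p in [(656,213),(676,258),(640,298),(585,289),(572,243)]]
for l in lb: v=l-c[:2]; print(np.degrees(np.arctan2(v[1],v[0])-th).round(1),np.linalg.norm(v).round(4))
b=tri([(f,T((528,199))),(g,S((204,89)))]); print("btn tri",b, onz(f,T((528,199)),.187))
b=onz(f,T((528,199)),.187)-c; print("btn in grinder", R.from_euler('z',-th).apply(b))
w=tri([(f,T((528,199))),(g,(290.8,171.3))]);print(w)
for n,t,z in(("top","coffee_canister",.14),("top","mug",.05),("top","teaspoon",0.005)):
    m=r.silhouettes(n,t)[0]["mask"];ys,xs=np.nonzero(m);print(t,onz(f,(xs.mean(),ys.mean()),z))
E
```

```text
[0.51871773 0.16289476] 1.342678089267552 0.0004916649582675792
wheel tri [0.51987955 0.16274118 0.19099228]
wheel top onz [0.51848336 0.16211114 0.19      ]
pointer ang 89.31601049074555 0.044238036182907385
-55.3 0.0382
-118.8 0.039
-180.2 0.041
120.5 0.0414
62.3 0.0389
btn tri [0.58028784 0.2196415  0.19129173] [0.58372955 0.21999902 0.187     ]
btn in grinder [0.06633204 0.05556522 0.187     ]
[0.58000331 0.21939302 0.19034891]
coffee_canister [0.52758386 0.32885997 0.14      ]
mug [ 0.46161573 -0.24203321  0.05      ]
teaspoon [0.38288811 0.19593313 0.005     ]
```

The top view shows the pointer (~233,195 px) at the fourth dot: setting 4, so one click is needed. The wheel axis is at (0.519, 0.1625), grinder yaw is about 1.3°, and the button is at about (0.582, 0.220).

```bash
python3 -m crank '[[[0.3,-0.3,-0.2],[0,0,0.06],0],[[0.6,-0.6,-0.33],[0,0,0.12],0],[[0.95,-0.9,-0.33],[0,0,0.179],0],[[0.95,-0.9,-0.33],[0,0,0.179],0],[[0.95,-0.9,-0.33],[0,0,0.179],0]]'
```

```text
time: 1.78
ee_pos: [0.2829, -0.3034, 0.2812]
ee_rot: [180.0, -0.0, 1.5]
wrist_force: [-0.3, -0.3, 1.0]
opening: 0.0427
grasp_force: 0.0
```

```bash
python3 -m crank '[[[0.2,-0.35,0],[0,0,0],0],[[0.3,-0.7,0],[0,0,0],0],[[0.4,-1,0],[0,0,0],0],[[0.4,-1,0],[0,0,0],0]]' && python3 -m crank '[[[0.1,-0.35,0],[0,0,0],0],[[0.25,-0.7,0],[0,0,0],0],[[0.4,-1,0],[0,0,0],0],[[0.4,-1,0],[0,0,0],0]]' && python3 -m crank '[[[0,-0.2,0],[0,0,0],0],[[0,-0.45,0],[0,0,0],0],[[0,-0.45,0],[0,0,0],0]]' && python3 - <<'E'
from h import *
f=cam("wrist");save(f,"w1.png");g=cam("top");save(g,"t1.png",(160,100,200,150),4)
print(r.sense()["ee_pos"])
for n in("grind_wheel","start_button"):
    for m in r.silhouettes("wrist",n)[:1]: print(n,m["confidence"],m["box"])
E
```

```text
time: 2.28
ee_pos: [0.3396, -0.1516, 0.2808]
ee_rot: [-180.0, -0.0, 1.5]
wrist_force: [-0.6, -0.1, -1.2]
opening: 0.0425
grasp_force: 0.0
time: 2.78
ee_pos: [0.3971, -0.0006, 0.2804]
ee_rot: [-180.0, 0.0, 1.5]
wrist_force: [-0.3, -0.7, 0.4]
opening: 0.0427
grasp_force: 0.0
time: 3.15
ee_pos: [0.3962, 0.0315, 0.2808]
ee_rot: [-178.4, 0.0, 3.5]
wrist_force: [-0.6, -0.7, 0.5]
opening: 0.0427
grasp_force: 0.0
[0.39607945 0.03126429 0.28080437]
grind_wheel 0.7 [2.0, 1.6, 143.5, 75.2]
```

View pics/w1.png

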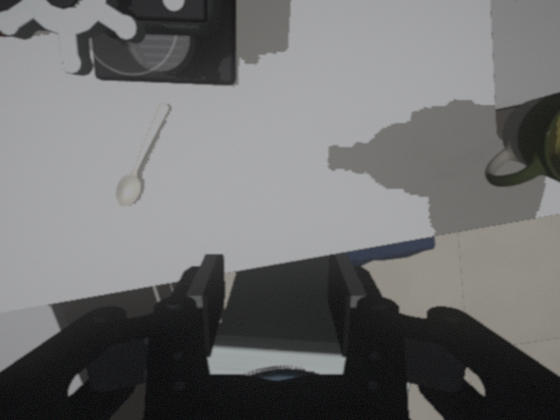

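The wrist view shows the wheel at the top left with its front lobe at (75,60), and the fingers at (205,290) and (345,290), nothing blocked. The last move stopped short, so I'm checking the joints.

```bash
python3 - <<'E'
from h import *
s=r.sense(); print(s["q"].round(1),s["ee_rot"].round(2),s["ee_pos"].round(4))
E
```

```text
[  3.3   0.3  -9.3  80.5   1.6 179.9] [-1.7844e+02  3.0000e-02  3.4200e+00] [0.396  0.0314 0.2808]
```

```bash
T='[[[0,0,0],[0,0,-0.1],0],[[0,0,0],[0,0,-0.2],0],[[0,0,0],[0,0,-0.3],0],[[0,0,0],[0,0,-0.38],0],[[0,0,0],[0,0,-0.44],0]]' >/dev/null; python3 -m crank '[[[0,0,0],[0,0,-0.09],0],[[0,0,0],[0,0,-0.18],0],[[0,0,0],[0,0,-0.27],0],[[0,0,0],[0,0,-0.36],0],[[0,0,0],[0,0,-0.44],0]]' && python3 -m crank '[[[0,0,0],[0,0,-0.09],0],[[0,0,0],[0,0,-0.18],0],[[0,0,0],[0,0,-0.27],0],[[0,0,0],[0,0,-0.36],0],[[0,0,0],[0,0,-0.44],0]]' && python3 -m crank '[[[0,0,0],[0,0,-0.09],0],[[0,0,0],[0,0,-0.18],0],[[0,0,0],[0,0,-0.27],0],[[0,0,0],[0,0,-0.36],0],[[0,0,0],[0,0,-0.44],0]]'
```

```text
time: 3.98
ee_pos: [0.396, 0.0317, 0.2809]
ee_rot: [-179.0, -1.2, 56.6]
wrist_force: [-0.5, -0.0, -0.6]
opening: 0.0425
grasp_force: 0.0
time: 4.6
ee_pos: [0.396, 0.0317, 0.2809]
ee_rot: [179.6, -1.5, 109.4]
wrist_force: [-0.0, -0.3, 0.6]
opening: 0.0426
grasp_force: 0.0
time: 5.22
ee_pos: [0.396, 0.0317, 0.2809]
ee_rot: [178.6, -0.6, 162.2]
wrist_force: [0.7, 0.7, 0.4]
opening: 0.0426
grasp_force: 0.0
```

```bash
cat >> h.py <<'E'
def go(p,yaw=181.3,pitch=0):
    s=r.sense(); A=R.from_euler('xyz',s["ee_rot"],degrees=True); B=R.from_euler('xyz',[180,pitch,yaw],degrees=True)
    print("shift",(A.inv().apply(np.array(p)-s["ee_pos"])/.15).round(3),"turn",(np.degrees((A.inv()*B).as_rotvec())/120).round(3))
E
python3 -c "
from h import *
go([.43,.095,.281])"
```

```text
shift [-0.087  0.471  0.01 ] turn [ 0.013 -0.003 -0.159]
```

```bash
python3 -m crank '[[[-0.04,0.2,0],[0.006,0,-0.08],0],[[-0.087,0.47,0.01],[0.013,-0.003,-0.159],0],[[-0.087,0.47,0.01],[0.013,-0.003,-0.159],0],[[-0.087,0.47,0.01],[0.013,-0.003,-0.159],0]]' && python3 - <<'E'
from h import *
print(r.sense()["q"].round(1))
f=cam("wrist");save(f,"w2.png")
for z in(.170,.182): pass
for n,p in dict(wheel=(.5187,.1626,.19),front=(.479,.162,.19),btn=(.582,.220,.187)).items(): print(n,proj(f,p).round(1))
L=r.sense(); A=R.from_euler('xyz',L["ee_rot"],degrees=True)
for y in(-.021,.021): print("tip",proj(f,A.apply([0,y,0])+L["ee_pos"]).round(1),proj(f,A.apply([0,y,-.006])+L["ee_pos"]).round(1))
E
```

```text
time: 5.72
ee_pos: [0.43, 0.0947, 0.2808]
ee_rot: [-180.0, -0.0, -179.1]
wrist_force: [-0.0, 1.0, -0.0]
opening: 0.0429
grasp_force: 0.0
[12.4  4.6 -4.7 80.8 -0.  11.5]
wheel [369.2 331.5]
front [373.1 281.1]
btn [436.  402.1]
tip [225.5 271.7] [223.5 278.2]
tip [326.2 271.6] [328.1 278.1]
```

View pics/w2.png

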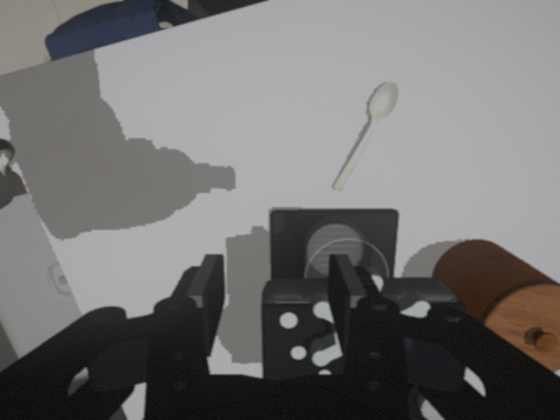

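```bash
python3 -m crank '[[[0,0,0.4],[0,0,0],0],[[0,0,0.75],[0,0,0],0],[[-0.1,0.04,0.75],[0,0,0],0],[[-0.26,0.04,0.75],[0,0,0],0],[[-0.26,0.04,0.75],[0,0,0],0]]' && python3 - <<'E'
from h import *
f=cam("scene");save(f,"s3.png",(200,110,140,105),5)
E
```

```text
time: 6.4
ee_pos: [0.4729, 0.102, 0.1711]
ee_rot: [180.0, 0.3, -179.1]
wrist_force: [0.2, 0.7, 0.2]
opening: 0.0426
grasp_force: 0.0
```

View pics/s3.png

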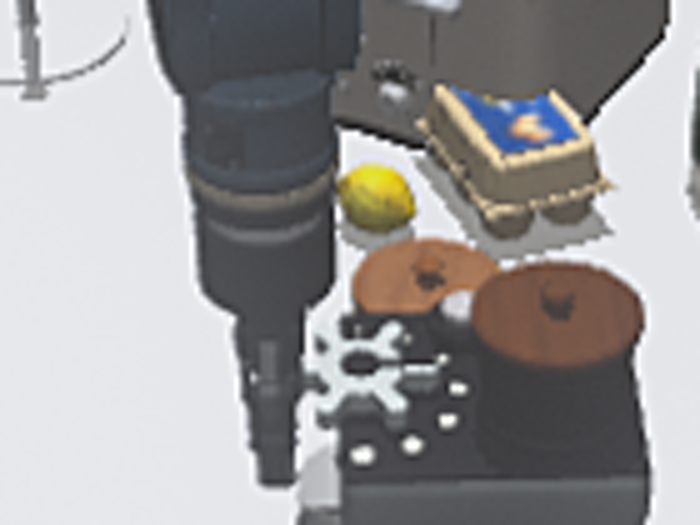

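```bash
python3 -m crank '[[[0.01,0.07,0],[0,0,0],0],[[0.01,0.13,0],[0,0,0],0],[[0.01,0.13,0],[0,0,0],0]]' && python3 -m crank '[[[0,0.03,0],[0,0,0],0],[[0,0.03,0],[0,0,0],0]]'  && python3 -m crank '[[[0,0.02,0],[0,0,0],0],[[0,0.02,0],[0,0,0],0]]' && python3 - <<'E'
from h import *
f=cam("top");save(f,"t4.png",(170,140,140,105),5)
for n,p in dict(wheel=(.5187,.1626,.19),front=(.479,.162,.19)).items(): print(n,proj(f,p).round(1))
E
```

```text
time: 6.82
ee_pos: [0.4672, 0.1221, 0.1688]
ee_rot: [-180.0, 0.0, -179.0]
wrist_force: [0.8, -0.5, -0.1]
opening: 0.0424
grasp_force: 0.0
time: 7.08
ee_pos: [0.4672, 0.1259, 0.1685]
ee_rot: [-180.0, -0.0, -179.0]
wrist_force: [-0.2, -0.5, 0.4]
opening: 0.0431
grasp_force: 0.0
time: 7.32
ee_pos: [0.4672, 0.1285, 0.1684]
ee_rot: [-180.0, -0.0, -179.0]
wrist_force: [1.1, -0.6, -0.4]
opening: 0.0426
grasp_force: 0.8
wheel [238.2 212.2]
front [243.5 228.4]
```

View pics/t4.png

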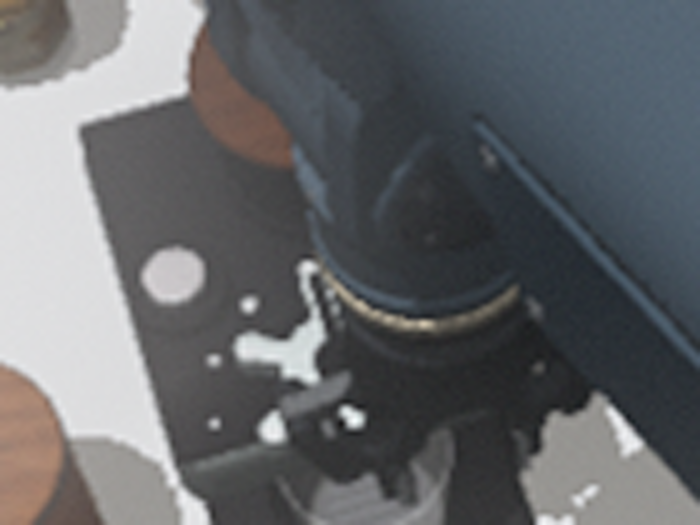

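The top view shows the lead finger (~315,395 in the crop) up against the front lobe (~350,415), with the wheel still at setting 4. I'll keep pushing in small steps.

```bash
python3 -m crank '[[[0,0.02,0],[0,0,0],0],[[0,0.02,0],[0,0,0],0]]' && python3 -m crank '[[[0,0.02,0],[0,0,0],0],[[0,0.02,0],[0,0,0],0]]'  && python3 -m crank '[[[0,0.02,0],[0,0,0],0],[[0,0.02,0],[0,0,0],0]]' | tee /tmp/a; python3 - <<'E'
from h import *
f=cam("scene");save(f,"s4.png",(220,140,100,75),7)
E
```

```text
time: 7.62
ee_pos: [0.467, 0.1317, 0.1684]
ee_rot: [-180.0, -0.0, -179.0]
wrist_force: [-1.1, -2.5, 0.6]
opening: 0.043
grasp_force: 1.4
time: 7.88
ee_pos: [0.4669, 0.135, 0.1684]
ee_rot: [180.0, -0.0, -179.0]
wrist_force: [-2.3, -1.0, 0.1]
opening: 0.0429
grasp_force: 1.0
time: 8.12
ee_pos: [0.4674, 0.1382, 0.1685]
ee_rot: [180.0, 0.0, -179.0]
wrist_force: [-0.9, 0.0, -0.3]
opening: 0.0429
grasp_force: 0.1
```

View pics/s4.png

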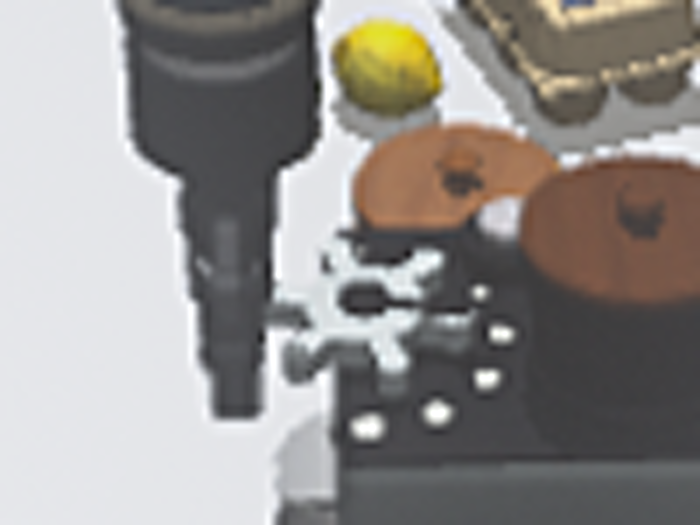

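The pointer tip (~472,314 in the crop) is now between dot 4 (481,292) and dot 5 (501,333), roughly at the peak. A little more.

```bash
python3 -m crank '[[[0,0.02,0],[0,0,0],0],[[0,0.02,0],[0,0,0],0]]' && python3 -m crank '[[[0,0.015,0],[0,0,0],0],[[0,0.015,0],[0,0,0],0],[[0,0.015,0],[0,0,0],0]]' | tee /tmp/a; python3 - <<'E'
from h import *
f=cam("scene");save(f,"s5.png",(220,140,100,75),7)
E
```

```text
time: 8.43
ee_pos: [0.4673, 0.141, 0.1686]
ee_rot: [-180.0, 0.0, -179.0]
wrist_force: [-1.0, -0.4, 0.2]
opening: 0.0427
grasp_force: 0.0
time: 8.8
ee_pos: [0.467, 0.143, 0.1685]
ee_rot: [-180.0, -0.0, -179.0]
wrist_force: [0.0, -0.7, 0.8]
opening: 0.0426
grasp_force: 0.0
```

View pics/s5.png

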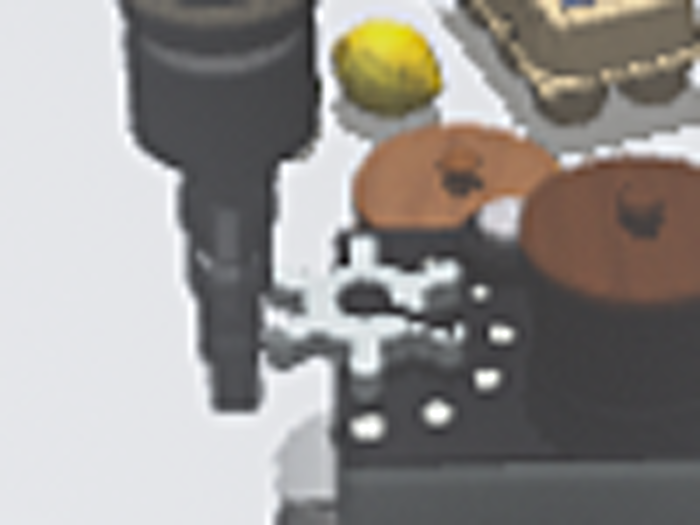

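```bash
python3 -m crank '[[[0.15,-0.02,0],[0,0,0],0],[[0.4,-0.02,0],[0,0,0],0],[[0.4,-0.02,-0.4],[0,0,0],0],[[0.4,-0.02,-0.8],[0,0,0],0],[[0.4,-0.02,-0.8],[0,0,0],0]]' && python3 - <<'E'
from h import *
f=cam("wrist");save(f,"w6.png")
c,s=np.cos(np.radians(1.34)),np.sin(np.radians(1.34))
for m in r.silhouettes("wrist","start_button")[:1]:
    ys,xs=np.nonzero(m["mask"]);print(m["confidence"],m["box"],onz(f,(xs.mean(),ys.mean()),.187))
for n in range(1,8):
    a=np.radians(91.34-(n-1)*30); print(n,proj(f,(.5187+.058*np.cos(a),.1628+.058*np.sin(a),.1705)).round(1),"ptr",proj(f,(.5187+.044*np.cos(a),.1628+.044*np.sin(a),.192)).round(1))
go([.582,.2445,.29],180.9)
E
```

```text
time: 9.48
ee_pos: [0.4088, 0.1396, 0.2926]
ee_rot: [179.9, 0.4, -179.0]
wrist_force: [0.4, -0.3, -0.9]
opening: 0.0427
grasp_force: 0.0
1 [373.6 328.7] ptr [362.3 345.5]
2 [362. 359.] ptr [353.1 370. ]
3 [335.7 380.4] ptr [331.6 387.4]
4 [301.5 388.2] ptr [303.6 393.7]
5 [267.5 381. ] ptr [275.7 387.8]
6 [241.8 360. ] ptr [254.7 370.7]
7 [231.1 329.8] ptr [246.3 346.4]
shift [-1.176  0.684 -0.007] turn [0.    0.001 0.   ]
```

View pics/w6.png

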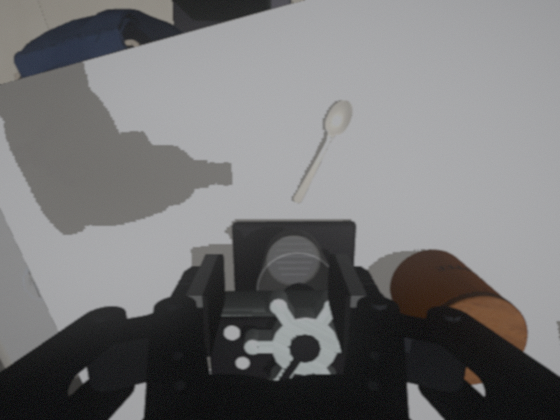

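The pointer runs from the hub (303,347) to (280,378), which matches the predicted setting 5 direction. Next is the button.

```bash
python3 -m crank '[[[-0.1,0.3,-0.1],[0,0,0],0],[[-0.3,0.68,-0.1],[0,0,0],0],[[-0.65,0.68,-0.1],[0,0,0],0],[[-0.95,0.68,-0.1],[0,0,0],0],[[-0.95,0.68,-0.1],[0,0,0],0]]' && python3 - <<'E'
from h import *
print(r.sense()["q"].round(1)); go([.582,.2445,.21],180.9)
E
```

```text
time: 10.2
ee_pos: [0.5498, 0.2432, 0.2997]
ee_rot: [-179.9, -0.2, -179.1]
wrist_force: [-0.4, -0.5, -0.3]
opening: 0.0426
grasp_force: 0.0
[23.9 21.2 19.9 89.  -0.  23. ]
shift [-0.218  0.007  0.597] turn [-0.001 -0.002 -0.   ]
```

```bash
python3 -m crank '[[[-0.22,0.01,0],[0,0,0],0],[[-0.22,0.01,0.3],[0,0,0],0],[[-0.22,0.01,0.6],[0,0,0],0],[[-0.22,0.01,0.6],[0,0,0],0]]' && python3 - <<'E'
from h import *
f=cam("scene");g=cam("top")
a=cv2.resize(f["image"][130:210,240:340],(400,320),interpolation=3);b=cv2.resize(g["image"][130:250,150:300],(400,320),interpolation=3)
cv2.imwrite("pics/p7.png",np.hstack([a,b])[:,:,::-1])
go([.582,.2445,.21],180.9)
E
```

```text
time: 10.7
ee_pos: [0.5778, 0.2442, 0.2095]
ee_rot: [-179.8, -0.5, -179.0]
wrist_force: [-0.6, 0.1, 0.9]
opening: 0.0428
grasp_force: 0.0
shift [-0.01  -0.006  0.028] turn [-0.    -0.     0.001]
```

View pics/p7.png

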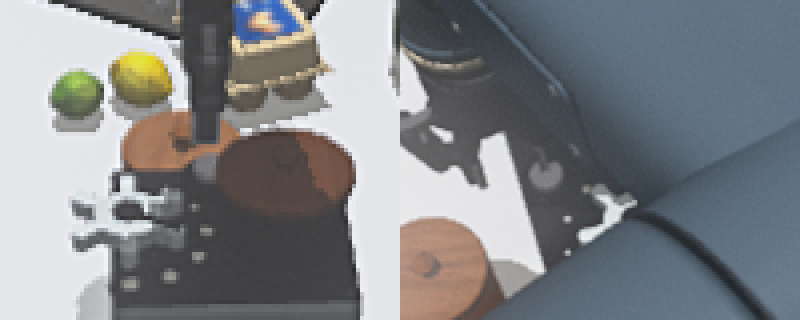

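The scene crop shows a finger just above the button (205,165). In the top crop the nearest visible finger (~482,185) is left of the button (545,177), so I'm checking by projection.

```bash
python3 - <<'E'
from h import *
g=cam("top"); f=cam("scene"); s=r.sense(); A=R.from_euler('xyz',s["ee_rot"],degrees=True); print(s["ee_pos"])
for n,p in [("+y",[0,.0245,-.006]),("-y",[0,-.0245,-.006])]:
    w=A.apply(p)+s["ee_pos"]; q=proj(g,w); q2=proj(f,w); print(n,w.round(3),((q-[150,130])*400/150+[400,0]).round(),((q2-[240,130])*4).round())
w=[.582,.22,.187];q=proj(g,w);q2=proj(f,w);print(((q-[150,130])*400/150+[400,0]).round(),((q2-[240,130])*4).round())
E
```

```text
[0.58151248 0.24576264 0.21564858]
+y [0.581 0.27  0.222] [476. 170.] [205.  91.]
-y [0.582 0.221 0.222] [538. 153.] [208. 129.]
[546. 173.] [207. 167.]
```

```bash
python3 -m crank '[[[0,0,0.1],[0,0,0],0],[[0,0,0.18],[0,0,0],0],[[0,0,0.18],[0,0,0],0]]' && python3 -m crank '[[[0,0,0.03],[0,0,0],0],[[0,0,0.03],[0,0,0],0]]' && python3 -m crank '[[[0,0,0.015],[0,0,0],0],[[0,0,0.015],[0,0,0],0]]'
```

```text
time: 11.28
ee_pos: [0.5808, 0.2454, 0.1858]
ee_rot: [-180.0, -0.0, -179.0]
wrist_force: [0.3, 0.2, 3.8]
opening: 0.0424
grasp_force: 1.8
time: 11.52
ee_pos: [0.5809, 0.2454, 0.184]
ee_rot: [180.0, 0.1, -179.0]
wrist_force: [-3.6, -0.8, 15.6]
opening: 0.0424
grasp_force: 7.6
time: 11.78
ee_pos: [0.581, 0.2454, 0.1836]
ee_rot: [179.9, 0.2, -179.0]
wrist_force: [-7.3, -2.5, 29.2]
opening: 0.0423
grasp_force: 14.3
```

```bash
python3 - <<'E'
from h import *
s=r.sense();print(s["wrist_force"],s["ft_torque"],s["ee_pos"])
g=cam("scene");f=cam("wrist");t=cam("top")
a=cv2.resize(g["image"][130:190,260:320],(400,400),interpolation=3);b=cv2.resize(f["image"][240:420,200:400],(400,360),interpolation=3)
c=np.zeros((400,800,3),np.uint8);c[:,:400]=a;c[:360,400:]=b
cv2.imwrite("pics/p8.png",c[:,:,::-1])
E
```

```text
[-7.33849899 -2.48113117 29.15304218] [-1.14914613  1.63507042 -0.22140546] [0.58103612 0.2454151  0.18364311]
```

View pics/p8.png

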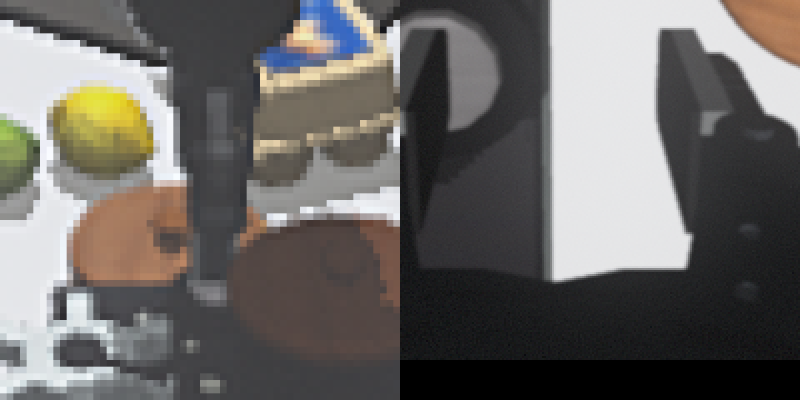

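The wrist crop shows the button disc (crop ~445,70) with the finger near its centre, but it stops hard at about z 0.184, so the 22 mm wide tip may be resting on the ring. I'll lift off and press again, tilted so only the tip's narrow edge touches.

```bash
python3 -m crank '[[[0,0,-0.1],[0,0,0],0],[[0,0,-0.25],[0,0,0],0],[[0,0,-0.25],[0,0,0],0]]' && python3 - <<'E'
from h import *
s=r.sense();print(s["q"].round(1))
go([.592,.2447,.212],180.9,20)
E
```

```text
time: 12.3
ee_pos: [0.5815, 0.2456, 0.2186]
ee_rot: [180.0, 0.1, -179.0]
wrist_force: [-0.5, -0.0, 1.5]
opening: 0.0427
grasp_force: 0.0
[22.9 24.4 13.3 78.7 -0.  21.9]
shift [-0.07  -0.007  0.044] turn [ 0.    -0.166  0.   ]
```

```bash
python3 -m crank '[[[-0.03,0,0],[0,-0.08,0],0],[[-0.07,-0.007,0],[0,-0.166,0],0],[[-0.07,-0.007,0],[0,-0.166,0],0],[[-0.07,-0.007,0.04],[0,-0.166,0],0],[[-0.07,-0.007,0.04],[0,-0.166,0],0]]' && python3 - <<'E'
from h import *
go([.592,.2447,.199],180.9,20)
go([.592,.2447,.186],180.9,20)
E
```

```text
time: 12.92
ee_pos: [0.5932, 0.2451, 0.2116]
ee_rot: [180.0, 19.9, -179.1]
wrist_force: [0.7, -1.0, 0.5]
opening: 0.0429
grasp_force: 0.0
shift [ 0.036 -0.002  0.076] turn [ 0.    -0.001  0.   ]
shift [ 0.065 -0.002  0.158] turn [ 0.    -0.001  0.   ]
```

Descend vertically in steps, watching the force.

```bash
python3 -m crank '[[[0.02,0,0.04],[0,0,0],0],[[0.036,0,0.076],[0,0,0],0],[[0.036,0,0.076],[0,0,0],0]]' && python3 -m crank '[[[0.01,0,0.028],[0,0,0],0],[[0.01,0,0.028],[0,0,0],0],[[0.01,0,0.028],[0,0,0],0]]' && python3 -m crank '[[[0.005,0,0.014],[0,0,0],0],[[0.005,0,0.014],[0,0,0],0]]' && python3 -m crank '[[[0.005,0,0.014],[0,0,0],0],[[0.005,0,0.014],[0,0,0],0]]'
```

```text
time: 13.3
ee_pos: [0.5899, 0.2443, 0.1976]
ee_rot: [-179.9, 19.8, -179.0]
wrist_force: [0.1, 0.5, -0.1]
opening: 0.0422
grasp_force: 0.0
time: 13.68
ee_pos: [0.5902, 0.2445, 0.1943]
ee_rot: [-180.0, 19.9, -179.0]
wrist_force: [-0.3, -0.9, -0.1]
opening: 0.0425
grasp_force: 0.0
time: 13.92
ee_pos: [0.5903, 0.2446, 0.192]
ee_rot: [-180.0, 19.9, -179.0]
wrist_force: [0.5, 0.4, -0.7]
opening: 0.0428
grasp_force: 0.1
time: 14.18
ee_pos: [0.5904, 0.2446, 0.1899]
ee_rot: [-180.0, 19.9, -179.0]
wrist_force: [0.3, -0.1, 2.5]
opening: 0.0421
grasp_force: 1.3
```

```bash
python3 -m crank '[[[0.005,0,0.014],[0,0,0],0],[[0.005,0,0.014],[0,0,0],0]]' && python3 -m crank '[[[0.005,0,0.014],[0,0,0],0],[[0.005,0,0.014],[0,0,0],0]]'&& python3 -m crank '[[[0.004,0,0.012],[0,0,0],0],[[0.004,0,0.012],[0,0,0],0]]'
```

```text
time: 14.42
ee_pos: [0.5904, 0.2445, 0.1877]
ee_rot: [-180.0, 19.9, -179.0]
wrist_force: [-1.2, -0.9, 4.7]
opening: 0.0426
grasp_force: 2.1
time: 14.68
ee_pos: [0.5905, 0.2446, 0.1863]
ee_rot: [180.0, 20.0, -179.0]
wrist_force: [-4.0, -0.7, 10.8]
opening: 0.0427
grasp_force: 5.3
time: 14.92
ee_pos: [0.5908, 0.2446, 0.1859]
ee_rot: [180.0, 20.1, -179.1]
wrist_force: [-9.4, -2.9, 21.1]
opening: 0.0426
grasp_force: 10.5
```

The force rose about 1 N/mm for 5 mm from the expected height, then hit a hard stop: the button is fully down. Now release and retreat.

```bash
python3 -m crank '[[[-0.04,0,-0.1],[0,0,0],0],[[-0.1,0,-0.3],[0,0,0],0],[[-0.2,0,-0.65],[0,0,0],0],[[-0.2,0,-0.65],[0,0,0],0]]' && python3 -m crank '[[[0.3,0,-0.1],[0,0,0],0],[[0.7,0,-0.2],[0,0,0],0],[[1,0,-0.3],[0,0,0],0],[[1,0,-0.3],[0,0,0],0]]' && python3 - <<'E'
from h import *
f=cam("scene");g=cam("wrist")
a=cv2.resize(f["image"][140:215,235:335],(400,300),interpolation=3);b=cv2.resize(g["image"],(400,300),interpolation=3)
cv2.imwrite("pics/p9.png",np.hstack([a,b])[:,:,::-1])
f0=cv2.imread("pics/scene0.png")
for t in("tumbler","mug","coffee_canister"):
    for m in r.silhouettes("scene",t)[:1]: print(t,m["box"])
E
```

```text
time: 15.42
ee_pos: [0.5868, 0.2453, 0.2897]
ee_rot: [179.8, 20.3, -179.1]
wrist_force: [-0.1, 1.2, -0.5]
opening: 0.043
grasp_force: 0.0
time: 15.92
ee_pos: [0.4259, 0.2412, 0.2754]
ee_rot: [-179.9, 19.8, -178.9]
wrist_force: [0.4, 1.4, -0.6]
opening: 0.043
grasp_force: 0.0
tumbler [258.8, 204.0, 25.2, 32.3]
mug [227.0, 299.3, 34.8, 47.3]
coffee_canister [268.6, 159.1, 31.3, 15.1]
```

View pics/p9.png

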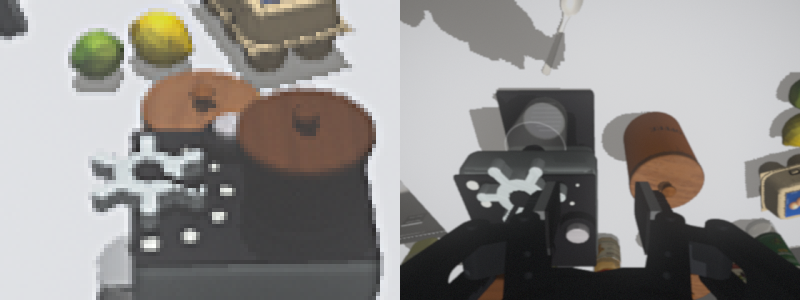

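The pointer is still at dot five, the button is up, and everything stands in place.

```bash
python3 -c "
from workcell import r
print(r.sign_off())"
```

```text
the job is handed in; nothing more can be done
None
```

I clicked the grind wheel from setting four to five, then pressed the start button fully down and let it spring back. The glass, canister, mug and teaspoon were left in place, and the job is handed in (the hand-in returned no verdict).

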